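# Lay the tall wax-stick tube in its cradle

## Task

The tall tube with the blue cap should be stored lying down. Tip it over to the right on to the left-hand V of the wooden cradle, so that it leans there half tipped with its foot on the bench, and let go; then take it again low down near its foot and finish the tip, laying it flat in both V's of the cradle, about centred along it, and let go. Leave the tube with the orange cap standing where it is.

Things in the scene. Friction and masses are not known exactly. Their poses are not given: they have to be found in the camera images.
- blue_tube_mid (a point): Centre (half-way up, on the axis) of the closed tube with the BLUE cap: 38 mm diameter, 170 mm tall, 0.12 kg, white, cap on the top 28 mm (same diameter), weighted grey foot. z runs from foot to cap: up while it stands. Centre of mass 10 mm nearer the foot. Starts upright on the bench, left or right of the cradle. Rigid, safe to grip anywhere.
- orange_tube_mid (a point): The same point of an otherwise equal tube with an ORANGE cap; it stands upright on the other side of the cradle and must be left alone.
- cradle: Fixed wooden cradle; origin at the centre of its underside, on the bench; z up, x its long axis, pointing to the robot's left. Base 112 x 76 x 12 mm. Two saddles, 16 mm thick, stand at x = -40 and +40 mm, each with a V on top (62 mm wide over the arms, 83 mm high). A tube in both V's has its axis along x, at y = 0, z = 87 mm; with its middle at x = 0 its foot end stands out 37 mm, free to grip.
- left_v (a point): Bottom of the V in the saddle on the robot's left (cradle x = +40 mm), 60 mm above the bench; an open 90 degree V running along the cradle's x. This is the ledge for the half-tipped tube: cap over it towards -x, foot on the bench beyond it. At 45 degrees from upright the foot's centre stands about 80 mm beyond the V; the lean stays put from 40 to 60 degrees.

How it is judged:
On the way:
1. the blue-capped tube leans half tipped on the left end of the cradle, foot on the bench, let go and at rest (angle between blue_tube_mid's own z axis and vertical between 0.44 and 1.31 rad and height (world z) of blue_tube_mid below 0.089 m and contact force between blue_tube and cradle above 0.05 N and contact force between blue_tube and the arm below 0.05 N and x of blue_tube_mid in the frame of cradle above 0 m and angle between the z axis of blue_tube_mid and the y axis of cradle, either way round above 1.2 rad and linear speed of blue_tube below 0.03 m/s), for 0.2 s.
At the end, for the whole second after the job is handed in: The blue-capped tube lies at rest in both V's: its axis within 10 degrees of the cradle's long axis, its middle 87 mm (within 8 mm) above the bench, within 36 mm of the cradle's middle along it and 12 mm across it; the orange-capped tube still stands upright (angle between the z axis of blue_tube_mid and the x axis of cradle, either way round below 0.175 rad and height (world z) of blue_tube_mid between 0.079 and 0.095 m and x of blue_tube_mid in the frame of cradle between -0.036 and 0.036 m and y of blue_tube_mid in the frame of cradle between -0.012 and 0.012 m and linear speed of blue_tube below 0.03 m/s and angle between orange_tube_mid's own z axis and vertical below 0.17 rad); the robot touches nothing.
It fails at once if the orange-capped tube is moved by more than 20 mm (distance of orange_tube_mid from where it was at the start of the episode above 0.02 m).
It also fails if it takes over 58 s, if anything falls off the work surface, if the arm or the gripper's body presses on something with over 40 N, if the wrist force passes 120 N, or if a joint passes its speed limit or range.

## Robot

A 7-joint arm with a two-finger parallel gripper is mounted at the origin on a cart in front of the work surface, level with it; the furniture and walls round the work are solid. World frame = base frame: x ahead of the robot, y to its left, z up, the work surface at z = 0. Lengths are in m, angles in rad, forces in N, time in s.
With the tool pointing down it reaches from about 0.425 to 0.925 m from the base axis. Payload 6.8 kg.
Tool frame: the origin (TCP) lies on the front face of the gripper's body, between the roots of the fingers; the fingertips stand 73 mm ahead of it and the grasp point (between the pads) lies 54 mm ahead of it (env.nose_length is the distance from the TCP to the fingertips, in m); z points along the fingers, y is the line along which they close (so a half turn about z gives the same grasp; the last joint's range is limited). The gripper opens to 85 mm and grips with 20 to 120 N. Pads are 22 mm wide; open, the fingers measure 114 mm over their backs; the gripper's body (76 mm by 85 mm) begins 54 mm behind the grasp point. The pads swing forward as they close: fully open they stand 13 mm farther back than shut.
Start: joints at [1.161, 0.477, 0.022, 1.555, -0.011, 1.109, -0.083], TCP at [0.201, -0.645, 0.304] pointing down, gripper open.
Joint ranges: [-2.96, 2.96], [-0.34, 2.1], [-1.41, 1.46], [0.24, 2.44], [-1.37, 4.51], [0.17, 1.92], [-2.96, 2.96]. Speed limits (rad/s): [2.39, 2.39, 3.14, 3.14, 3.14, 3.14, 3.14].

## Interface

Orientations are given as a unit quaternion [w, x, y, z].
In Python, from cell import env, kin, camera, calibration, job gives the robot as it stands. The module is installed in compiled form; this text tells all that it offers. Calls block until the motion is done:
- env.reach(position, orientation): joint-space move of the TCP to a pose.
- env.movel(position, velocity=0.15, rot=None, stop_force=None): straight line of the TCP; rot=None keeps the orientation; velocity is the mean speed in m/s. With stop_force (N) it stops when the force on the tool has changed by that much, and returns True; else False.
- env.goto_joints(angles): joint-space move.
- env.grip(opening, f_grip=None): finger opening in m; f_grip is the grip in N (None keeps the last); returns when the fingers have stopped.
- env.dwell(seconds).
- kin.inverse_kinematics(position, orientation): joint angles nearest the present ones, or None.
- env.get_state(): the state.
- camera(name): name is "side" or "top"; returns (picture, depth): 400x640x3 uint8, blue, green, red; 400x640 float32, m along the optical axis (not along the pixel's ray), 0 where there is no reading.
- calibration(name): a dict with "fx", "fy", "cx", "cy" (pixels), "rvec" (rotation vector, rad) and "tvec" (3), from world to camera coordinates, as OpenCV has them. Camera axes: x right, y down, z forward; pixel columns grow to the right and rows downward; lengths in m; the calibration is good to about 2 mm. A picture is of the moment at which its call begins. calibration takes no time and is no camera call.
A pose or a line that the arm cannot do raises env.PlanningError and nothing moves.
- job.job_done(): hands the job in; it is judged then, once.
The state is a dict: "time": time; "qpos": joint angles; "joint_velocities": joint speeds; "joint_torque": joint torques, N m; "tcp_pos": TCP position; "orientation": TCP orientation; "force": force on the tool from outside, world axes, zero at the start; "torque": the same for the moment, N m; "opening": finger opening in m; "gripper_force": force on a finger pad.
Only numpy, scipy, OpenCV 4.12 (cv2) and the standard library are available. Lean on these libraries where they do the work, as an engineer would, in place of code of your own. Each camera call takes 0.05 s, during which the arm holds its last target. There are 200 camera calls.

## Working session

There is one attempt and no reset: what is moved stays moved. The work goes in short steps, each a Python script; the robot and the scene stay as the last script left them, time stands still between calls to the robot, and variables do not carry over. Pictures are saved under pics/ and viewed, at most 10 in all, crops included, and the job is handed in when it is done.

```bash
mkdir -p pics; cat > h.py <<'E'
import numpy as np, cv2
from cell import env, kin, camera, calibration, job
def cloud(name):
    img,d=camera(name); c=calibration(name)
    R=cv2.Rodrigues(np.array(c['rvec'],float))[0]; t=np.array(c['tvec'],float).ravel()
    v,u=np.mgrid[0:400,0:640]
    P=np.stack([(u-c['cx'])/c['fx']*d,(v-c['cy'])/c['fy']*d,d],-1)
    W=(P-t)@R
    W[d==0]=np.nan
    return img,W
E
python3 - <<'E'
from h import *
ims=[]
for n in('top','side'):
    img,W=cloud(n); np.savez('c_'+n,img=img,W=W); cv2.imwrite(f'pics/{n}0.png',img)
    c=calibration(n); R=cv2.Rodrigues(np.array(c['rvec'],float))[0]; print(n,-R.T@np.array(c['tvec']).ravel(),R[2])
    hsv=cv2.cvtColor(img,cv2.COLOR_BGR2HSV)
    for nm,lo,hi in(('blue',95,130),('orange',5,20)):
        m=(hsv[...,0]>=lo)&(hsv[...,0]<=hi)&(hsv[...,1]>130)&(hsv[...,2]>60)&(W[...,2]>.1)&(W[...,2]<.19)
        v,u=np.where(m)
        if len(v): print(nm,len(v),np.median(u),np.median(v),np.nanpercentile(W[m],[2,50,98],axis=0).round(4).tolist())
print(env.get_state()['tcp_pos'],env.get_state()['orientation'],env.get_state()['time'])
E
```

```text
top [ 0.41316118 -0.0965903   1.23089702] [ 0.09025601  0.00213477 -0.99591631]
blue 271 214.0 200.0 [[0.5002, 0.1296, 0.152], [0.5174, 0.1453, 0.1697], [0.5343, 0.1643, 0.174]]
orange 91 439.0 221.0 [[0.4533, -0.3687, 0.1467], [0.4703, -0.3437, 0.1673], [0.4901, -0.3339, 0.1735]]
side [0.32844371 0.68076453 0.41194726] [ 0.19760565 -0.90640983 -0.37332724]
blue 356 279.0 210.0 [[0.4984, 0.1365, 0.1449], [0.5094, 0.1623, 0.1635], [0.5264, 0.1704, 0.1699]]
orange 130 350.0 141.0 [[0.4534, -0.362, 0.1447], [0.4691, -0.3352, 0.1589], [0.4875, -0.3294, 0.1693]]
[ 0.20049468 -0.64409855  0.30305325] [-7.88041166e-04  9.88636289e-01  1.50325087e-01 -1.85469350e-04] 0.1
```

View pics/top0.png

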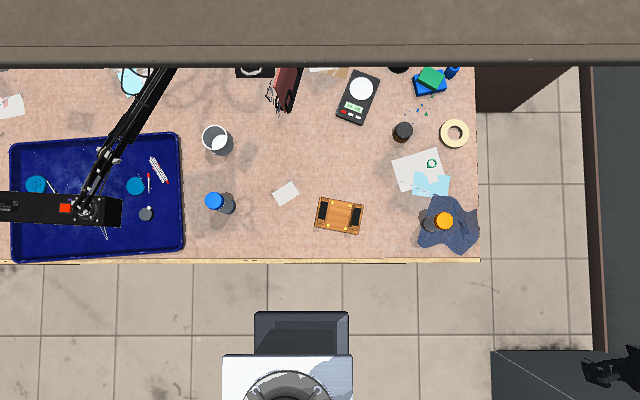

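View pics/side0.png

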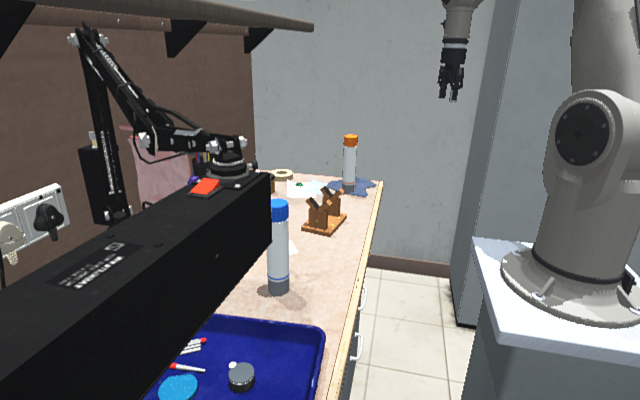

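The top view shows the blue cap at (214,200), the orange cap at (444,221) and the cradle at about (340,215), slightly turned. The side view shows the same blue tube at (279,245) next to a black lamp beam.

```bash
python3 - <<'E'
import numpy as np, cv2
for n in('top','side'):
    f=np.load(f'c_{n}.npz'); W=f['W']; hsv=cv2.cvtColor(f['img'],cv2.COLOR_BGR2HSV)
    box=(W[...,0]>.38)&(W[...,0]<.62)&(W[...,1]>-.25)&(W[...,1]<.05)
    a=box&(W[...,2]>.006)&(W[...,2]<.1)
    r=cv2.minAreaRect(W[a][:,:2].astype(np.float32)*1000); print(n,a.sum(),'all',r)
    for lo,hi in((.006,.02),(.03,.1),(.07,.1)):
        b=box&(W[...,2]>lo)&(W[...,2]<hi)
        if b.sum()>5: print(lo,b.sum(),cv2.minAreaRect(W[b][:,:2].astype(np.float32)*1000),W[b][:,2].max())
    bench=box&(abs(W[...,2])<.006); print('bench z',np.median(W[bench][:,2]))
    t=(np.hypot(W[...,0]-.517,W[...,1]-.147)<.035)
    for lo,hi in((.02,.06),(.06,.1),(.1,.14),(.14,.165),(.166,.18)):
        b=t&(W[...,2]>lo)&(W[...,2]<hi)
        if b.sum()>8:
            P=W[b][:,:2]; 
            # circle fit radius 19 mm
            from scipy.optimize import least_squares
            s=least_squares(lambda c:np.hypot(*(P-c).T)-.019,P.mean(0)+[.01,-.005] if n=='side' else P.mean(0),loss='soft_l1',f_scale=.001)
            print('tube',lo,b.sum(),s.x.round(4),P.mean(0).round(4),np.median(W[b][:,2]).round(4))
    for y0 in (.2,.3,.4):
        o=(W[...,2]>.12)&(W[...,2]<.9)&(W[...,1]>y0)&(W[...,1]<y0+.1)&(W[...,0]>.2)&(W[...,0]<.8)
        if o.sum(): print('obst',y0,np.percentile(W[o],[1,50,99],axis=0).round(3).tolist(),o.sum())
img=np.load('c_top.npz')['img'][180:250,300:385]; cv2.imwrite('pics/crad.png',cv2.resize(img,None,fx=7,fy=7,interpolation=cv2.INTER_CUBIC))
E
```

```text
top 1422 all ((499.8212585449219, -98.91339111328125), (288.9312438964844, 232.59620666503906), 89.83170318603516)
0.006 1048 ((499.8212585449219, -98.91339111328125), (288.9312438964844, 232.59620666503906), 89.83170318603516) 0.0199184913288185
0.03 369 ((494.0036315917969, -128.62149047851562), (96.53453063964844, 60.765682220458984), 79.27867126464844) 0.08836665021162163
0.07 245 ((494.0032958984375, -128.70358276367188), (96.32392883300781, 60.76705551147461), 79.25605773925781) 0.08836665021162163
bench z -6.0811173084516166e-05
tube 0.02 49 [0.518  0.1483] [0.5123 0.1343] 0.0383
tube 0.06 61 [0.5179 0.1484] [0.511  0.1351] 0.0815
tube 0.1 59 [0.5178 0.1483] [0.5125 0.134 ] 0.1209
tube 0.14 51 [0.5178 0.1484] [0.5129 0.1351] 0.1559
tube 0.166 231 [0.5227 0.1444] [0.5173 0.1477] 0.1701
obst 0.2 [[0.595, 0.201, 0.308], [0.726, 0.251, 0.481], [0.799, 0.299, 0.485]] 5830
obst 0.3 [[0.461, 0.301, 0.216], [0.713, 0.343, 0.48], [0.798, 0.399, 0.484]] 6647
obst 0.4 [[0.463, 0.4, 0.219], [0.507, 0.428, 0.288], [0.797, 0.499, 0.484]] 2351
side 1271 all ((493.54315185546875, -122.2129211
[... 309 characters left out ...]
828) 0.08160455301860471
0.07 162 ((492.46929931640625, -124.6304702758789), (97.42212677001953, 59.71233367919922), 77.97362518310547) 0.08160455301860471
bench z -0.0014344073193293875
tube 0.02 425 [0.5175 0.1504] [0.5126 0.1648] 0.0408
tube 0.06 446 [0.5176 0.1505] [0.5116 0.1646] 0.0797
tube 0.1 372 [0.5175 0.1504] [0.5073 0.1637] 0.1202
tube 0.14 237 [0.5174 0.1506] [0.5067 0.1635] 0.1532
tube 0.166 154 [0.5261 0.1558] [0.5126 0.1531] 0.1692
obst 0.2 [[0.6, 0.201, 0.314], [0.687, 0.257, 0.347], [0.749, 0.299, 0.454]] 2166
obst 0.3 [[0.458, 0.303, 0.208], [0.486, 0.359, 0.298], [0.71, 0.399, 0.445]] 7423
obst 0.4 [[0.461, 0.401, 0.207], [0.466, 0.46, 0.275], [0.521, 0.499, 0.292]] 11373
```

View pics/crad.png

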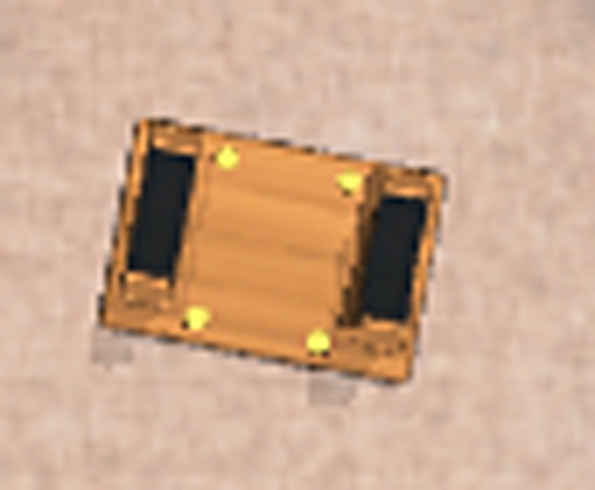

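```bash
cat >> h.py <<'E'
from scipy.spatial.transform import Rotation as Ro
C0=np.array([.4935,-.1255]); PHI=np.radians(79.0)
XC=np.array([np.cos(PHI),np.sin(PHI),0]); ZC=np.array([0,0,1.]); YC=np.cross(ZC,XC)
r=.019
def pt(x,z,y=0): return np.array([*C0,0])+x*XC+y*YC+z*ZC
def dirv(th): return -np.sin(th)*XC+np.cos(th)*ZC      # foot->cap
def quat(a,sgn):
    a=a/np.linalg.norm(a); y=sgn*YC; R=np.stack([np.cross(y,a),y,a],1)
    q=Ro.from_matrix(R).as_quat(); return q[[3,0,1,2]]
def tool(g,a,sgn,off=.054): return g-off*a/np.linalg.norm(a),quat(a,sgn)
# stage B: pose of tool for tube at foot F, tilt th; tool tilted beta from tube normal
def low(F,th,sgn,beta=0,s=.016,back=0):
    d=dirv(th); n=np.cos(th)*XC+np.sin(th)*ZC
    a=-(np.cos(beta)*n+np.sin(beta)*-d*-1)  # beta>0 brings tool nearer vertical at lean
    g=F+s*d
    return tool(g-back*a,a,sgn)
def footpath(th,mx,clr=.002):
    z48=.06+r*np.sqrt(1+1/np.sin(th)**2)+clr
    m=pt(mx,z48+(.048-mx)/np.tan(th)); return m-.085*dirv(th)
E
python3 - <<'E'
from h import *
T=np.array([.5178,.1494,0]); D=np.radians
for sg in(1,-1):
    print('sgn',sg)
    def show(nm,p,q):
        j=kin.inverse_kinematics(p,q); print(nm,np.round(p,3),None if j is None else np.round(j,2))
    show('pre',*tool(T+[0,0,.145+.12],-ZC,sg)); show('up',*tool(T+[0,0,.145],-ZC,sg))
    for h in(.1,0): show('lean',*tool(pt(.1275,.0134+h)+.145*dirv(D(45)),-dirv(D(45)),sg))
    show('leanback',*tool(pt(.1275,.0134)+.245*dirv(D(45)),-dirv(D(45)),sg))
    for b in(0,15,25):
        show(f'low{b}pre',*low(pt(.1275,.0134),D(45),sg,D(b),back=.1))
        show(f'low{b}',*low(pt(.1275,.0134),D(45),sg,D(b)))
        show(f'fin{b}',*low(footpath(D(90),0),D(90),sg,D(b)))
for th,mx in zip(np.radians([45,50,60,70,80,90]),np.linspace(.0674,0,6)):
    F=footpath(th,mx); print(np.round((F-pt(0,0))@XC,3),np.round(F[2]-r*np.sin(th),3))
E
```

```text
sgn 1
pre [0.518 0.149 0.319] [ 0.5   0.48 -1.18  1.81  0.48  1.18  2.13]
up [0.518 0.149 0.199] [ 0.47  0.69 -1.19  1.92  0.75  1.06  1.91]
lean [ 0.491 -0.138  0.254] [ 0.37  0.44  0.16  1.96 -0.86  1.23 -2.3 ]
lean [ 0.491 -0.138  0.154] [ 0.42  0.6   0.09  2.   -0.93  1.09 -2.15]
leanback [ 0.477 -0.208  0.225] [ 0.46  0.53  0.2   1.9  -0.83  1.28 -2.2 ]
low0pre [0.536 0.095 0.134] [ 0.12  0.97 -0.99  1.76  1.05  1.77  1.67]
low0 [0.523 0.026 0.063] [ 0.25  1.07 -0.99  1.85  1.2   1.72  1.62]
fin0 [ 0.507 -0.058  0.143] [-0.86  0.9   1.27  2.13 -1.08  1.01 -2.32]
low15pre [0.53  0.064 0.158] [ 0.38  0.92 -1.19  1.85  1.07  1.62  1.73]
low15 [0.521 0.015 0.071] [ 0.47  1.09 -1.2   1.93  1.25  1.61  1.66]
fin15 [ 0.504 -0.071  0.141] [ 0.11  0.45  0.05  2.08 -0.48  0.65 -2.79]
low25pre [0.526 0.04  0.169] [ 0.5   0.82 -1.19  1.91  0.99  1.4   1.84]
low25 [0.519 0.007 0.075] [ 0.56  1.02 -1.2   1.97  1.21  1.4   1.74]
fin25 [ 0.502 -0.08   0.138] [ 0.23  0.49  0.02  2.08 -0.7   0.73 -2.52]
sgn -1
pre [0.518 0.149 0.319] [ 0.4   0.4  -1.    1.82  0.37  1.13 -0.92]
up [0.518 0.149 0.1
[... 282 characters left out ...]
 0.095 0.134] [-0.13  0.79 -0.57  1.78  0.85  1.51 -1.33]
low0 [0.523 0.026 0.063] [-0.23  0.81 -0.3   1.89  0.85  1.25 -1.3 ]
fin0 [ 0.507 -0.058  0.143] [ 0.38  0.48 -0.48  2.05  0.34  0.69 -0.51]
low15pre [0.53  0.064 0.158] [ 0.09  0.67 -0.7   1.87  0.81  1.3  -1.23]
low15 [0.521 0.015 0.071] [-0.06  0.71 -0.39  1.96  0.82  1.04 -1.21]
fin15 [ 0.504 -0.071  0.141] [ 0.56  0.5  -0.51  2.05 -0.04  0.62 -0.05]
low25pre [0.526 0.04  0.169] [ 0.17  0.56 -0.66  1.93  0.7   1.1  -1.07]
low25 [0.519 0.007 0.075] [ 0.06  0.66 -0.44  2.    0.76  0.88 -1.11]
fin25 [ 0.502 -0.08   0.138] [ 0.69  0.55 -0.55  2.04 -0.26  0.64  0.23]
0.128 0.002
0.119 0.019
0.114 0.036
0.107 0.05
0.097 0.062
0.085 0.07
```

```bash
python3 - <<'E'
from h import *
T=np.array([.5178,.1494,0]); sg=-1; D=np.radians
s=env.get_state(); env.movel(s['tcp_pos']+np.array([0,0,.1]))
p,q=tool(T+[0,0,.145+.14],-ZC,sg); env.reach(p,q); env.grip(.085)
print(env.get_state()['time'],env.get_state()['tcp_pos']-p)
p,q=tool(T+[0,0,.145],-ZC,sg); print(env.movel(p,.12,stop_force=8))
env.grip(.0,f_grip=40); s=env.get_state(); print(s['opening'],s['gripper_force'],s['force'],s['time'])
img,W=cloud('side'); cv2.imwrite('pics/grip.png',img[120:330,180:480])
E
```

```text
4.1333 [ 1.50321164e-04 -3.59452594e-04 -3.31259010e-05]
False
0.037342575099857604 40.31311199069023 [ 0.33038123 -0.83449345  3.66611139] 5.95
```

View pics/grip.png

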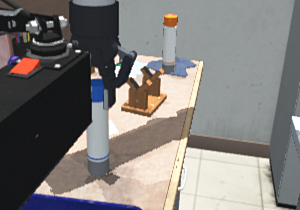

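The crop shows the tube held at the cap (98,90), still upright. The cradle at (145,90) and the orange tube at (170,45) are undisturbed.

```bash
python3 - <<'E'
from h import *
sg=-1; D=np.radians
T=np.array([.5178,.1494,0])
p,q=tool(T+[0,0,.145+.07],-ZC,sg); env.movel(p,.15)
th=D(45)
def L(h,x=.1275): return tool(pt(x,.0134+h)+.145*dirv(th),-dirv(th),sg)
p,q=L(.05); env.movel(p,.12,rot=q)
p,q=L(.012); env.movel(p,.1)
env.dwell(.3); f0=env.get_state()['force']
p,q=L(-.006); hit=env.movel(p,.02,stop_force=3); s=env.get_state()
print(hit,(s['tcp_pos']-L(0)[0]).round(4),(s['force']-f0).round(2),s['time'])
img,W=cloud('side'); cv2.imwrite('pics/lean1.png',cv2.resize(img[120:330,220:440],None,fx=2,fy=2))
E
```

```text
True [-0.0001 -0.0003 -0.0007] [-0.23 -0.86  4.55] 10.7
```

View pics/lean1.png

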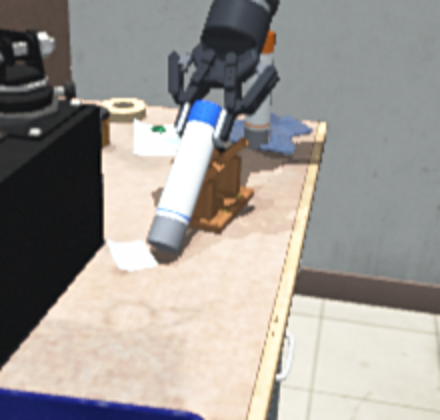

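The view shows the tube leaning in the left V: cap at (205,112), foot on the bench at (168,240). The contact height matches the plan to 1 mm, so I'll release it, back off and measure the lean.

```bash
cat >> h.py <<'E'
from scipy.optimize import least_squares
def fit_tube(W,m,x0):
    P=(W[m]-pt(0,0))@np.stack([XC,YC,ZC],1)
    def res(p):
        d=np.array([-np.sin(p[3])*np.cos(p[4]),np.sin(p[4])*np.sin(p[3]),np.cos(p[3])])
        v=P-p[:3]; t=v@d; return np.r_[np.linalg.norm(v-np.outer(t,d),axis=1)-r, 1e-3*p[0]-1e-3*x0[0]]
    s=least_squares(res,x0,loss='soft_l1',f_scale=.0015); p=s.x
    d=np.array([-np.sin(p[3])*np.cos(p[4]),np.sin(p[4])*np.sin(p[3]),np.cos(p[3])])
    t=np.percentile((P-p[:3])@d,[1,50,99]); return p,d,t,P
E
python3 - <<'E'
from h import *
sg=-1; th=np.radians(45)
env.grip(.05); env.grip(.085); env.dwell(.4)
s=env.get_state(); p=s['tcp_pos']+.11*dirv(th); env.movel(p,.12); env.dwell(.2)
s=env.get_state(); print(s['force'],s['time'])
for n in('side','top'):
    img,W=cloud(n); np.savez('l_'+n,img=img,W=W)
    hsv=cv2.cvtColor(img,cv2.COLOR_BGR2HSV)
    Q=(W-pt(0,0))@np.stack([XC,YC,ZC],1)
    wood=(hsv[...,0]<22)&(hsv[...,1]>90)
    ax=np.array([-.707,0,.707]); v=Q-[.0674,0,.0735]; t=v@ax
    rad=np.linalg.norm(v-t[...,None]*ax,axis=-1)
    m=(abs(t)<.1)&(rad<.032)&(Q[...,2]>.008)&~wood
    p,d,t,P=fit_tube(W,m,np.array([.0674,0,.0735,.785,0]))
    print(n,m.sum(),p.round(4),np.degrees(p[3]).round(1),np.degrees(p[4]).round(1),'foot',(p[:3]+t[0]*d).round(4),'cap',(p[:3]+t[2]*d).round(4),t.round(4))
img=np.load('l_side.npz')['img']; cv2.imwrite('pics/lean2.png',cv2.resize(img[120:330,220:440],None,fx=2,fy=2))
E
```

```text
[0.08058359 0.4654525  1.2358698 ] 13.1417
side 1302 [ 6.69e-02 -5.00e-04  7.18e-02  7.98e-01 -3.70e-03] 45.7 -0.2 foot [ 0.1284 -0.0002  0.0118] cap [ 0.0089 -0.0007  0.1284] [-0.0859 -0.0074  0.081 ]
top 936 [ 0.0664 -0.0012  0.0716  0.7967 -0.0012] 45.6 -0.1 foot [ 0.1231 -0.0012  0.0162] cap [ 0.0033 -0.0013  0.1333] [-0.0792  0.0248  0.0883]
```

View pics/lean2.png

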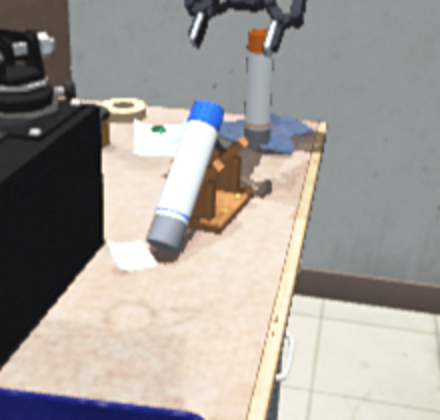

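The crop shows the tube at rest in the left V, free of the gripper, with cap (207,115) and foot (167,240). The fit gives 45.6° with y_c ≈ 0. Next is the low regrasp and the second half of the tip.

```bash
python3 - <<'E'
from h import *
sg=-1; D=np.radians; b=D(15); S=.018; K=.003
th=D(45.6); F=pt(.1272,.0136)
s=env.get_state(); env.movel(s['tcp_pos']+np.array([0,0,.12]),.2)
pp,q=low(F,th,sg,b,S,back=.09); env.reach(pp+[0,0,.15],q); env.movel(pp,.15); env.dwell(.2)
f0=env.get_state()['force']
p,q=low(F,th,sg,b,S,back=K); hit=env.movel(p,.06,stop_force=6); s=env.get_state(); print(hit,s['tcp_pos']-p,s['force']-f0)
if not hit:
    env.grip(0,f_grip=40); s=env.get_state(); print(s['opening'],s['gripper_force'],(s['force']-f0).round(2),s['time'])
img,W=cloud('side'); cv2.imwrite('pics/low.png',cv2.resize(img[120:330,220:440],None,fx=2,fy=2))
E
```

```text
False [0.00018661 0.00027827 0.00029151] [-0.82709701  0.29234557 -0.01686009]
0.03643304210460529 40.88873930450063 [-0.31  0.95  0.62] 18.775
```

View pics/low.png

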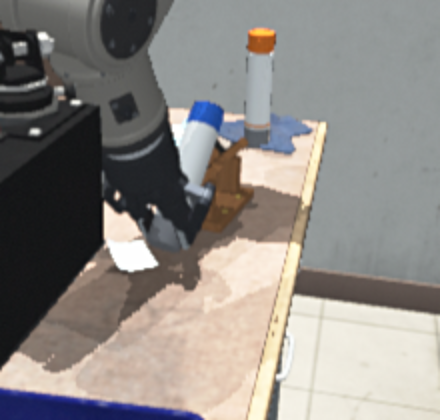

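The fingers hold the foot at (170,225) and the tube still leans (cap at 207,115). Now I'll finish the tip.

```bash
python3 - <<'E'
from h import *
sg=-1; D=np.radians; b=D(15); S=.018; K=.003
for deg,mx in zip([50,58,66,74,82,90],[.064,.052,.040,.027,.013,.0]):
    F=footpath(D(deg),mx,.003 if deg<90 else .001); p,q=low(F,D(deg),sg,b,S,back=K)
    hit=env.movel(p,.05,rot=q,stop_force=25); s=env.get_state(); print(deg,hit,s['force'].round(1),s['opening'].round(4),round(s['time'],1))
    if hit: break
img,W=cloud('side'); cv2.imwrite('pics/laid.png',cv2.resize(img[120:330,220:440],None,fx=2,fy=2))
img,W=cloud('top'); Q=(W-pt(0,0))@np.stack([XC,YC,ZC],1); hsv=cv2.cvtColor(img,cv2.COLOR_BGR2HSV)
m=(abs(Q[...,0]+.06)<.06)&(abs(Q[...,1])<.03)&(Q[...,2]>.06)&(Q[...,2]<.13)&(hsv[...,0]>95)&(hsv[...,0]<130)&(hsv[...,1]>130)
print(m.sum(),np.percentile(Q[m],[2,50,98],axis=0).round(3))
E
```

```text
Traceback (most recent call last):
AttributeError: 'float' object has no attribute 'round'
```

The first waypoint ran before my print line failed. I'll continue from there.

```bash
python3 - <<'E'
from h import *
sg=-1; D=np.radians; b=D(15); S=.018; K=.003
s=env.get_state(); print(s['force'],s['opening'],s['time'])
for deg,mx in zip([58,66,74,82,90],[.052,.040,.027,.013,.0]):
    F=footpath(D(deg),mx,.003 if deg<90 else .001); p,q=low(F,D(deg),sg,b,S,back=K)
    hit=env.movel(p,.05,rot=q,stop_force=25); s=env.get_state(); print(deg,hit,np.round(s['force'],1),round(float(s['opening']),4),round(s['time'],1))
    if hit: break
img,W=cloud('side'); cv2.imwrite('pics/laid.png',cv2.resize(img[120:330,220:440],None,fx=2,fy=2))
img,W=cloud('top'); Q=(W-pt(0,0))@np.stack([XC,YC,ZC],1); hsv=cv2.cvtColor(img,cv2.COLOR_BGR2HSV)
m=(abs(Q[...,0]+.06)<.06)&(abs(Q[...,1])<.03)&(Q[...,2]>.06)&(Q[...,2]<.13)&(hsv[...,0]>95)&(hsv[...,0]<130)&(hsv[...,1]>130)
print(m.sum(),np.percentile(Q[m],[2,50,98],axis=0).round(3) if m.any() else '')
E
```

```text
[-0.00262945 -0.94088693 -0.05775555] 0.03640738468916716 19.25
58 False [-0.6  0.6 -1.6] 0.0368 19.9
66 False [ 0.7  0.6 -0.2] 0.0364 20.4
74 False [-0.1 -0.2 -0. ] 0.0368 21.0
82 False [ 0.4  0.1 -0.6] 0.0367 21.6
90 False [ 0.4 -2.3  1. ] 0.0368 22.1
0
```

View pics/laid.png

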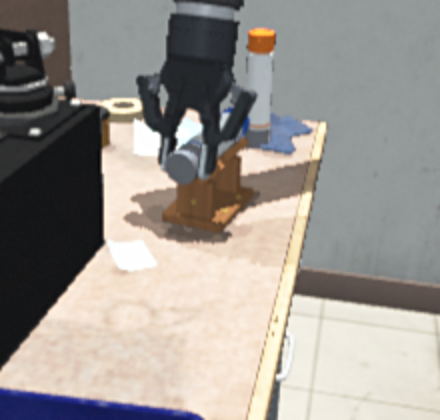

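The tube lies along the cradle with its foot at (183,163) in the fingers and its cap beyond at (238,118). I'll release it, retreat and verify.

```bash
python3 - <<'E'
from h import *
D=np.radians; p,q=low(footpath(D(90),0,.001),D(90),-1,D(15),.018,back=.003)
p2,_=low(footpath(D(90),0,.001),D(90),-1,D(15),.018,back=.11)
env.grip(.055); env.grip(.085); env.dwell(.3)
env.movel(p2,.1); env.movel(p2+[-.0,0,.12],.2)
env.movel(p2+.13*XC+[-.0,0,.12],.2); env.dwell(.3)
print(env.get_state()['time'])
for n in('side','top'):
    img,W=cloud(n); Q=(W-pt(0,0))@np.stack([XC,YC,ZC],1)
    m=(abs(Q[...,0])<.12)&(abs(Q[...,1])<.03)&(Q[...,2]>.088)&(Q[...,2]<.13)
    p,d,t,P=fit_tube(W,m,np.array([0,0,.087,1.57,0]))
    print(n,m.sum(),p.round(4),np.degrees(p[3:]).round(1),'ends',(p[:3]+t[0]*d).round(4),(p[:3]+t[2]*d).round(4))
    hsv=cv2.cvtColor(img,cv2.COLOR_BGR2HSV)
    o=(hsv[...,0]>=5)&(hsv[...,0]<=20)&(hsv[...,1]>130)&(hsv[...,2]>60)&(W[...,2]>.1)&(W[...,2]<.19)
    print('orange',np.nanmedian(W[o],axis=0))
    cv2.imwrite(f'pics/end_{n}.png',img)
E
```

```text
26.3333
side 563 [-5.0000e-04 -3.0000e-04  8.5400e-02  1.5571e+00 -9.4000e-03] [89.2 -0.5] ends [0.0884 0.0006 0.0842] [-0.0783 -0.001   0.0865]
orange [ 0.46906187 -0.3350639   0.15876031]
top 520 [-0.0000e+00 -1.0000e-03  8.7100e-02  1.5704e+00 -3.5000e-03] [90.  -0.2] ends [-0.0061 -0.001   0.0871] [-0.0841 -0.0013  0.0871]
orange [ 0.46832213 -0.33885767  0.16366516]
```

View pics/end_side.png

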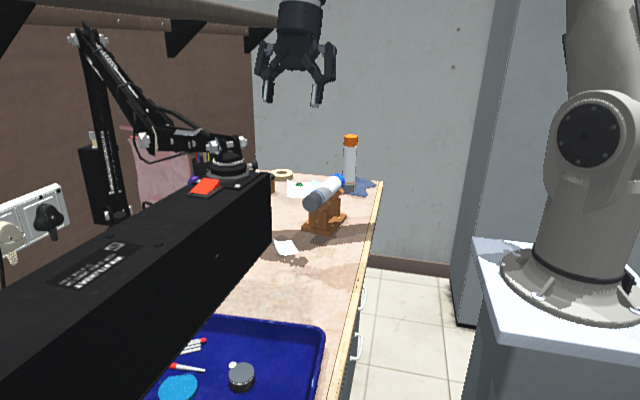

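The tube lies level and centred in both V's (foot (313,200), cap (340,181)), the orange tube still stands at (350,160), and the gripper is clear.

```bash
python3 -c "
from h import *
print(job.job_done())"
```

```text
the job is handed in; nothing more can be done
None
```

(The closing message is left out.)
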